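# Set and key a notched forming die

## Robot

A 7-joint arm with a two-finger parallel gripper is mounted at the origin on the work surface. World frame = base frame: x ahead of the robot, y to its left, z up, the work surface at z = 0. Lengths are in m, angles in rad, forces in N, time in s.
With the tool pointing down it reaches from about 0.425 to 0.875 m from the base axis. Payload 4.7 kg.
Tool frame: the origin (TCP) lies between the finger pads; the fingertips stand 11 mm ahead of it and the grasp point (between the pads) lies 8 mm behind it; z points along the fingers, y is the line along which they close (so a half turn about z gives the same grasp; the last joint's range is limited). The gripper opens to 87 mm and grips with 3 to 60 N. Pads are 19 mm wide; open, the fingers measure 117 mm over their backs; the gripper's body (75 mm by 190 mm) begins 51 mm behind the grasp point.
Start: joints at [-1.111, 0.321, -0.07, 1.45, 0.023, 1.371, -0.057], TCP at [0.28, 0.586, 0.234] pointing down, gripper open.
Joint ranges: [-2.86, 2.86], [-0.3, 2.09], [-1.38, 1.24], [0.06, 2.45], [-1.56, 4.7], [0.09, 2.05], [-2.69, 2.69]. Speed limits (rad/s): [2.57, 2.57, 3.14, 3.14, 3.14, 3.14, 3.14].

## Interface

Orientations are given as a rotation vector (axis times angle).
In Python, from bench import ctrl gives the robot as it stands. The module is installed in compiled form; this text tells all that it offers.
- The arm moves only by the shell command python3 -m inch 'ROWS' [FORCE]. ROWS is JSON, a list of rows, each an object with "slide": the shift along the tool's x, y, z scaled (see below), a list of three; "angular": the turn, a rotation vector about the tool's x, y, z scaled (see below), a list of three; "claw": the opening, from -1 (shut) to 1 (fully open). In form: [{"slide": [tx, ty, tz], "angular": [rx, ry, rz], "claw": claw}, ...]. A call has 1 to 10 rows; each row is the pose to reach, as a shift and turn from the pose commanded when the call began, along the tool's axes at that moment; what a row does not reach only later rows make up. The controller multiplies each number of a shift by 0.25 m and each number of a turn by 30 degrees. A row lasts 1/10 s, in which the tool goes at most 50 mm and 8.59 degrees, less where a joint would pass 70% of its speed; a pose out of reach is approached as far as the arm can. A call with a number of a shift or a turn outside -1 to 1 is refused whole. A call with a gripper value outside its range is refused whole. The fingers move at their own pace and stop on an object; FORCE is the grip in N (left out, the last holds). Time passes only in rows, so rows that repeat a pose let the fingers close. It gives the time, the measured TCP pose, the force, the opening and the grip force at its end, in the units of the state.
- ctrl.get_state(): the state, without advancing time (a new reading comes with each control period).
- ctrl.get_image(name): name is "side" or "top" or "wrist"; returns a dict with "color" (420x560x3 uint8, red, green, blue), "depth" (420x560 float32, m along the optical axis (not along the pixel's ray), 0 where there is no reading), "camera_matrix" (3x3 intrinsics, pixels), "extrinsics" (4x4, takes a point from camera to world coordinates); the wrist camera has in their place "tool_from_camera" (4x4, takes a point from camera to tool coordinates, whose origin is the TCP and whose axes are the flange's). Camera axes: x right, y up, looking along -z (the intrinsics and any distortion apply to the point x, -y, -z); pixel columns grow to the right and rows downward; lengths in m; the calibration is good to about 2 mm. A picture is of the moment at which its call begins: read the wrist's pose just before it.
- ctrl.close_job(): hands the job in; it is judged then, once.
Trained networks look in the newest picture that a camera, given by its name, has taken for a name from the list of things; names that differ only in an ending like _2 or _b are one class to them, and where a whole thing is asked for, a point or a joint stands for the part that bears it (a point fixed in the world has none). Each returns a list of dicts, best first, with "confidence" (0 to 1); they miss things now and then, are a little off and sometimes report something else, mostly with a low value. They report only what shows in the picture. A call takes as long as a camera call.
- ctrl.find_in(query, camera): "bbox" ([centre column, centre row, width, height] in pixels, round what is visible of it).
- ctrl.outline_of(query, camera): "mask" (420x560 bool, what is visible of it) and "bbox" ([centre column, centre row, width, height] in pixels, round what is visible of it).
The state is a dict: "time": time; "joint_positions": joint angles; "qd": joint speeds; "joint_torque": joint torques, N m; "position": TCP position; "tool_rot": TCP orientation; "ft_force": force on the tool from outside, world axes, zero at the start; "torque": the same for the moment, N m; "grip_width": opening from 0.0 (shut) to 1.0 (fully open); "grip_force": force on a finger pad.
Only numpy, scipy, OpenCV 4.12 (cv2) and the standard library are available. Lean on these libraries where they do the work, as an engineer would, in place of code of your own. Each camera call takes 0.05 s, during which the arm holds its last target. There are 200 camera calls.

## Task

Take the die with the notched foot out of the sorting tray and gently set it upright in the horseshoe nest of the die holder, with its notch facing the sliding key. Then push the key fully home into the notch, without forcing it, and let go. Leave the other pieces where they are.

Things in the scene. Friction and masses are not known exactly. Their poses are not given: they have to be found in the camera images.
- die: steel forming die, about 0.4 kg: flat round foot 56 mm in diameter and 12 mm thick with one radial notch, and an upright round shank 26 mm in diameter (straight up to 52 mm, domed top at 62 mm). The notch is 16 mm wide and runs in to 14.5 mm from the axis. Origin: centre of its underside; z up its axis, +x points from the axis out through the notch.  It stands in a tray compartment
- die_notch (a point): middle of the mouth of the die's notch, 24 mm from the die's axis along its +x, 6 mm up
- die_grip (a point): on the die's axis 45 mm above its underside, where its shank is best gripped
- tray: fixed open wooden tray 205 x 205 mm, 20 mm high, floor 5 mm thick, two crossed dividers 20 mm high making four square compartments (centres 50 mm either way from the middle). Origin: centre of its underside
- holder: fixed die holder: painted plate 175 x 100 mm, 16 mm thick, standing on the bench, with a steel horseshoe nest and a sliding key. Origin: on the bench directly under the nest's centre; the plate reaches from x = -125 to +50 mm, y = -50 to +50 mm. The key lies on the -x side and slides to +x to go home; the notch must point to -x
- nest (a point): centre of the nest's floor, 16 mm above the bench (the plate's top). The horseshoe round it is 6 mm high above the plate, 63 mm inside and 80 mm outside diameter, open towards the key; the die's 56 mm foot stands on the plate inside it with 3.5 mm play all round
- key (a joint): travel of the sliding key in m: 0 is drawn fully back, 0.032 is fully home (its end stop), starts between 0 and 0.006. It stays where it is left (friction about 2.5 N). The key is a flat steel bar 11 mm wide and 7 mm high (19 to 26 mm above the bench) with a rounded tip
- key_tip (a point): front end of the key's bar, 22.5 mm above the bench: 47 mm from the nest's centre when the key is drawn back, 15 mm when home
- key_knob (a point): centre of the top of the key's upright grip block, 60 mm above the bench (block 18 mm along the slide, 14 mm across, from 26 to 60 mm above the bench), 53 mm behind the key's tip: 100 mm from the nest's centre when drawn back, 68 mm when home. Can be pinched across its 14 mm or pushed from behind
- plain_die: another die in the tray, to be left: the same upright round shank 26 mm in diameter (straight up to 52 mm, domed top at 62 mm), on a round 56 mm foot 12 mm thick without a notch. Origin: centre of its underside
- square_die: another die in the tray, to be left: the same upright round shank 26 mm in diameter (straight up to 52 mm, domed top at 62 mm), on a 48 mm square foot 12 mm thick without a notch. Origin: centre of its underside
- spacer: plain steel spacer ring in the tray, 42 mm outside and 24 mm inside diameter, 14 mm high, to be left. Origin: centre of its underside
- bench_block: steel bench block 60 x 60 x 30 mm lying on the bench beyond the work, to be left. Origin: centre of its underside

How it is judged:
On the way:
1. the notched die stands upright in the nest, its notch facing the key, while the key is still drawn back (horizontal distance between die and nest below 0.006 m and z of die in the frame of holder below 0.0185 m and angle between die's own z axis and vertical below 0.06 rad and x of die_notch in the frame of holder below -0.015 m and angle between the x axis of die and the x axis of holder, either way round below 0.25 rad and value of joint key below 0.012 m), for 0.2 s.
At the end, for the whole second after the job is handed in: The notched die stands on the nest's floor (origin within 6 mm of the nest's centre and 2.5 mm of the floor's height, tilt under 0.06 rad), its notch towards the key within 0.25 rad, the key at 28 mm or more of its 32 mm travel, and the die at rest (horizontal distance between die and nest below 0.006 m and z of die in the frame of holder below 0.0185 m and angle between die's own z axis and vertical below 0.06 rad and x of die_notch in the frame of holder below -0.015 m and angle between the x axis of die and the x axis of holder, either way round below 0.25 rad and value of joint key above 0.028 m and linear speed of die below 0.01 m/s); the robot touches nothing.
It fails at once if another die, the spacer ring or the bench block is shifted more than 25 mm (distance of any of plain_die, square_die, spacer, bench_block from where it was at the start of the episode above 0.025 m).
It fails at once if the die is tipped over (tilt beyond 0.6 rad) (angle between die's own z axis and vertical above 0.6 rad).
It fails at once if the die is dropped into or forced in the holder (more than 80 N between them) (contact force between die and holder above 80 N).
It also fails if it takes over 51 s, if anything falls off the work surface, if the arm or the gripper's body presses on something with over 40 N, if the wrist force passes 120 N, or if a joint passes its speed limit or range.

## Working session

There is one attempt and no reset: what is moved stays moved. The work goes in short steps, Python scripts to look and compute and a shell command to move; the robot and the scene stay as the last step left them, time stands still between calls to the robot, and variables do not carry over. Pictures are saved under pics/ and viewed, at most 10 in all, crops included, and the job is handed in when it is done.

```bash
mkdir -p pics
cat > h.py <<'E'
import numpy as np,cv2
from bench import ctrl
from scipy.spatial.transform import Rotation as R
def cloud(im,T):
    K=im["camera_matrix"];d=im["depth"];v,u=np.mgrid[:420,:560]
    p=np.stack([(u-K[0,2])/K[0,0]*d,-(v-K[1,2])/K[1,1]*d,-d],-1)
    return p@T[:3,:3].T+T[:3,3]
def save(im,n,box=None,s=1):
    c=im["color"][...,::-1]
    if box: c=c[box[1]:box[3],box[0]:box[2]]
    cv2.imwrite("pics/"+n,cv2.resize(c,None,fx=s,fy=s,interpolation=cv2.INTER_CUBIC))
E
python3 - <<'E'
from h import *
s=ctrl.get_state();print(s)
for cam in["top","side"]:
    im=ctrl.get_image(cam);np.savez(cam+".npz",**im);P=cloud(im,im["extrinsics"]);save(im,cam+"1.png",s=1.4)
    for q in["die","plain_die","square_die","spacer","tray","holder","key","key_knob","bench_block","die_notch","nest"]:
        for r in ctrl.outline_of(q,cam)[:2]:
            m=r["mask"]&(im["depth"]>0);p=P[m]
            print(cam,q,round(r["confidence"],2),np.round(r["bbox"]),np.round(np.median(p,0),3),np.round(np.percentile(p[:,2],[2,98]),3)if len(p) else"")
E
```

```text
{'time': 0.0, 'joint_positions': array([-1.11086891,  0.32183471, -0.07006151,  1.4516691 ,  0.02259967,
        1.37080659, -0.05694844]), 'qd': array([ 0.00234198,  0.0011032 , -0.00080933, -0.00033941,  0.00080634,
        0.00037801,  0.00051076]), 'joint_torque': array([-3.58763518e-04, -4.91280019e+01, -4.03902009e-01, -3.12525094e+01,
       -6.38051704e-02,  4.36093309e-02,  1.63722525e-04]), 'position': array([0.28010983, 0.58595568, 0.23245668]), 'tool_rot': array([-6.94508366e-01, -3.06353107e+00,  2.99043021e-03]), 'ft_force': array([0.62199439, 0.55623216, 0.23703776]), 'torque': array([ 0.03020267, -0.05538476, -0.01780603]), 'grip_force': 0.0, 'grip_width': 0.9985896105395279}
top die 0.97 [167. 263.  27.  30.] [0.521 0.249 0.018] [0.013 0.067]
top plain_die 0.96 [215. 224.  29.  29.] [0.609 0.152 0.017] [0.003 0.067]
top square_die 0.9 [215. 266.  26.  26.] [0.51  0.147 0.017] [0.008 0.067]
top square_die 0.29 [165. 223.  20.  14.] [0.607 0.264 0.018] [0.01  0.022]
top spacer 0.74 [168. 222.  24.  19.] [0.61  0.257 0.018] [0.008 0.022]
top spacer 0.38 [346. 293.  12. 
[... 1054 characters left out ...]
  0.005] [0.002 0.02 ]
side holder 0.78 [380. 228. 102.  76.] [ 0.492 -0.122  0.015] [0.002 0.054]
side key 0.85 [395. 233.  28.  25.] [ 0.448 -0.12   0.029] [0.022 0.06 ]
side key 0.37 [379. 226.  94.  76.] [ 0.492 -0.121  0.015] [0.003 0.054]
side key_knob 0.92 [392. 232.  30.  24.] [ 0.446 -0.12   0.031] [0.019 0.06 ]
side key_knob 0.68 [219. 324. 176. 165.] [0.562 0.22  0.005] [0.002 0.02 ]
side bench_block 0.83 [203. 198.  37.  33.] [0.784 0.072 0.028] [-0.001  0.031]
side die_notch 0.7 [213. 349.  32.  47.] [0.512 0.262 0.017] [0.009 0.066]
side nest 0.97 [379. 227.  96.  78.] [ 0.492 -0.122  0.015] [0.    0.054]
side nest 0.39 [398. 234.  30.  29.] [ 0.446 -0.12   0.031] [0.019 0.06 ]
```

View pics/top1.png

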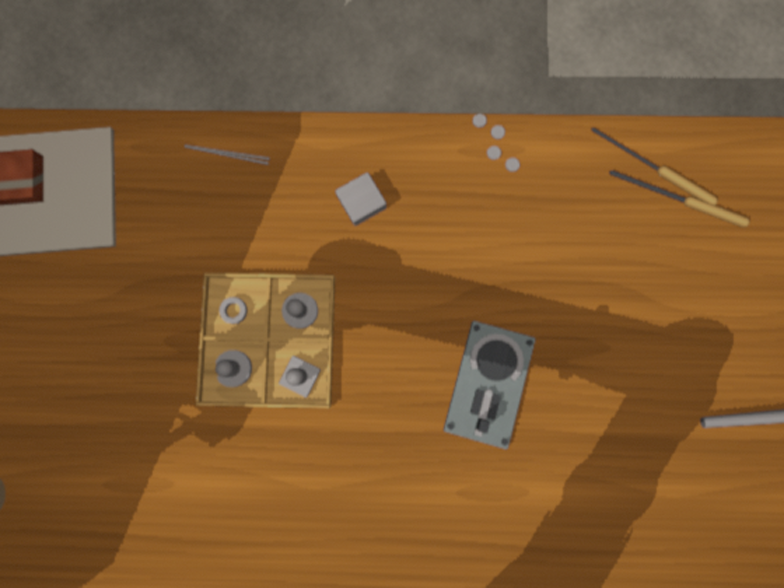

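View pics/side1.png

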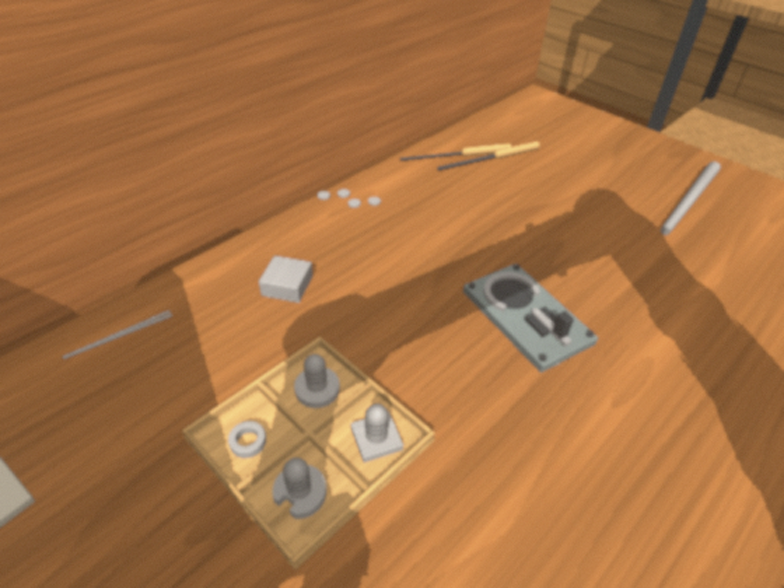

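Top view: the notched die is in the near-left compartment (top ~(235,367)). In the side view its notch shows at ~(282,498), towards the left. The holder is at ~(490,385) in the top view, with the key on its near side.

```bash
cat >> h.py <<'E'
def plan(target,yaw=None,s=None):
    """slide/angular numbers to TCP target; yaw = world angle of tool y axis (mod pi), tool down"""
    s=s or ctrl.get_state();M=R.from_rotvec(s["tool_rot"]);
    sl=M.inv().apply(np.array(target)-s["position"])/0.25
    y0=M.as_matrix()[:,1];x0=M.as_matrix()[:,0];y=np.arctan2(y0[1],y0[0])
    if yaw is None: yaw=y
    d=(yaw-y+np.pi/2)%np.pi-np.pi/2
    yy=y+d;Y=np.array([np.cos(yy),np.sin(yy),0]);Z=np.array([0,0,-1.]);X=np.cross(Y,Z)
    rel=(M.inv()*R.from_matrix(np.stack([X,Y,Z],1))).as_rotvec(degrees=True)/30
    print("pos",s["position"].round(4),"yaw(deg)",np.degrees(y).round(2),"j",s["joint_positions"].round(2),"t",round(s["time"],2))
    print("slide",sl.round(4),"ang",rel.round(3))
E
python3 - <<'E'
from h import *
for c in["top","side"]:
    im=dict(np.load(c+".npz"));P=cloud(im,im["extrinsics"])
    for n,x,y in[("die",.52,.25),("plain",.61,.15),("sq",.51,.15)]:
        m=(np.hypot(P[...,0]-x,P[...,1]-y)<.045)&(P[...,2]>.04)
        print(c,n,m.sum(),P[m].mean(0).round(4),P[m][:,2].max().round(3))
    # plate by colour/height
    m=(np.hypot(P[...,0]-.5,P[...,1]+.14)<.13)&(P[...,2]>.011)&(P[...,2]<.03)
    rc=cv2.minAreaRect(P[m][:,:2].astype(np.float32));print(c,"plate",rc)
    m=(np.hypot(P[...,0]-.5,P[...,1]+.14)<.13)&(P[...,2]>.05);print("knob",m.sum(),P[m].mean(0).round(4))
w=ctrl.get_image("wrist");print(w["tool_from_camera"].round(3),w["camera_matrix"].round(0))
plan([.52,.25,.22])
E
```

```text
top die 153 [0.5205 0.2525 0.0597] 0.069
top plain 139 [0.611  0.1532 0.0603] 0.069
top sq 140 [0.5105 0.1491 0.061 ] 0.07
top plate ((0.5042905807495117, -0.1406237781047821), (0.10038633644580841, 0.17512398958206177), 75.46746063232422)
knob 67 [ 0.4449 -0.1245  0.0591]
side die 340 [0.5162 0.2601 0.058 ] 0.068
side plain 247 [0.6075 0.1605 0.0566] 0.068
side sq 286 [0.5065 0.1574 0.0574] 0.068
side plate ((0.5040943622589111, -0.13855165243148804), (0.10300668329000473, 0.17602306604385376), 75.30276489257812)
knob 91 [ 0.4439 -0.1209  0.057 ]
[[-0.     0.961  0.276  0.076]
 [ 1.     0.    -0.    -0.001]
 [-0.     0.276 -0.961 -0.151]
 [ 0.     0.     0.     1.   ]] [[306.   0. 277.]
 [  0. 306. 211.]
 [  0.   0.   1.]]
pos [0.2803 0.5865 0.2336] yaw(deg) 64.46 j [-1.11  0.32 -0.07  1.45  0.02  1.37 -0.06] t 1.25
slide [-1.4454 -0.801   0.0544] ang [ 0.  0. -0.]
```

```bash
python3 -m inch '[{"slide":[-0.7,-0.4,0],"angular":[0,0,0],"claw":1},{"slide":[-0.7,-0.4,0],"angular":[0,0,0],"claw":1},{"slide":[-0.7,-0.4,0],"angular":[0,0,0],"claw":1},{"slide":[-0.7,-0.4,0],"angular":[0,0,0],"claw":1},{"slide":[-0.7,-0.4,0],"angular":[0,0,0],"claw":1}]'; python3 -m inch '[{"slide":[-0.7,-0.4,0],"angular":[0,0,0],"claw":1},{"slide":[-0.7,-0.4,0],"angular":[0,0,0],"claw":1},{"slide":[-0.7,-0.4,0],"angular":[0,0,0],"claw":0.2},{"slide":[-0.7,-0.4,0],"angular":[0,0,0],"claw":0.2},{"slide":[-0.7,-0.4,0],"angular":[0,0,0],"claw":0.2},{"slide":[-0.7,-0.4,0],"angular":[0,0,0],"claw":0.2}]'
python3 - <<'E'
from h import *
s=ctrl.get_state();im=ctrl.get_image("wrist");np.savez("w1.npz",pos=s["position"],rot=s["tool_rot"],**im)
T=np.eye(4);T[:3,:3]=R.from_rotvec(s["tool_rot"]).as_matrix();T[:3,3]=s["position"];T=T@im["tool_from_camera"]
P=cloud(im,T);save(im,"w1.png",s=1.4)
r=ctrl.outline_of("die","wrist")
for q in r: print(q["confidence"],np.round(q["bbox"]),np.median(P[q["mask"]],0).round(3))
c=np.array([.52,.252])
m=(np.hypot(P[...,0]-c[0],P[...,1]-c[1])<.045)&(P[...,2]>.045);print("shank/dome",m.sum(),P[m].mean(0),P[m][:,2].max())
m=(np.hypot(P[...,0]-c[0],P[...,1]-c[1])<.04)&(P[...,2]>.0135)&(P[...,2]<.02);Q=P[m][:,:2]
(cc,rr)=cv2.minEnclosingCircle(Q.astype(np.float32));print("foot",cc,rr)
m=(P[...,2]>.009)
rel=P[...,:2]-np.array(cc);a=np.degrees(np.arctan2(rel[...,1],rel[...,0]));d=np.hypot(rel[...,0],rel[...,1])
k=(d>.018)&(d<.026)
for b in range(-180,180,10):
    z=P[...,2][k&(a>=b)&(a<b+10)];print(b,len(z),np.round(np.median(z),4) if len(z) else"",end="; ")
plan([.52,.25,.1])
E
```

```text
time: 1.75
position: [0.4016, 0.4131, 0.2342]
tool_rot: [0.713, 3.055, -0.003]
ft_force: [0.7, 0.5, 0.6]
grip_width: 1.002
grip_force: 0.0
time: 2.35
position: [0.5107, 0.2536, 0.2337]
tool_rot: [0.701, 3.062, 0.0]
ft_force: [-0.7, 0.9, 0.9]
grip_width: 0.72
grip_force: 0.0
0.83 [283. 196.  48.  42.] [0.515 0.256 0.017]
shank/dome 32196 [0.4919727  0.26645262 0.31654517] 0.3444651541596889
foot (0.520523190498352, 0.25517532229423523) 0.028294170275330544
-180 21 0.0165; -170 20 0.0162; -160 22 0.0166; -150 20 0.0165; -140 20 0.0161; -130 20 0.0167; -120 18 0.0161; -110 19 0.0168; -100 18 0.0166; -90 21 0.0164; -80 18 0.0165; -70 16 0.0163; -60 11 0.0167; -50 8 0.0163; -40 4 0.0163; -30 6 0.0176; -20 3 0.0156; -10 4 0.0157; 0 9 0.017; 10 12 0.0167; 20 16 0.0166; 30 17 0.0162; 40 21 0.0165; 50 21 0.0161; 60 108 0.2643; 70 142 0.2367; 80 56 0.2274; 90 18 0.0047; 100 20 0.0044; 110 13 0.0045; 120 18 0.0166; 130 20 0.0165; 140 23 0.0165; 150 21 0.0165; 160 21 0.0163; 170 20 0.0163; pos [0.5091 0.2566 0.2336] yaw(deg) 64.56 j [-0.67  0.15  0.18  1.66 -0.03  1.33  0.64] t 2.45
slide [-0.0513 -0.0054  0.5342] ang [ 0.001 -0.002  0.   ]
```

View pics/w1.png

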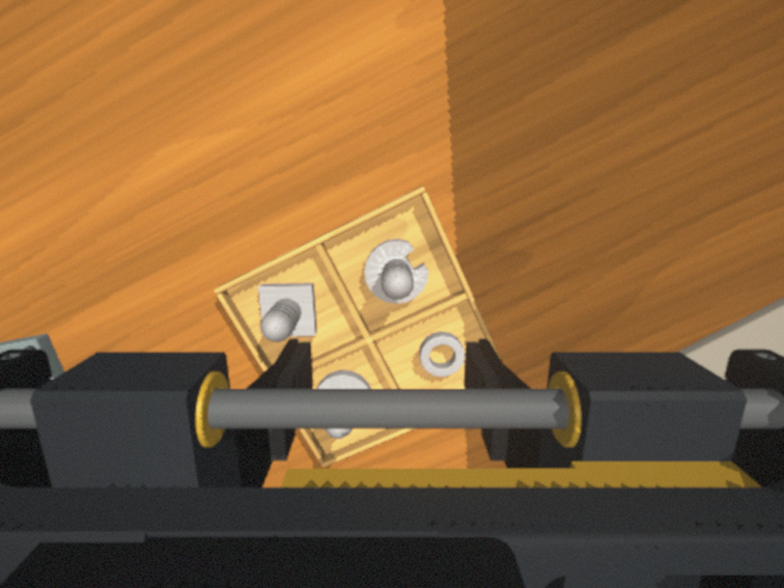

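The wrist view shows the notched die at (397,272) with its notch to the upper right at (420,262). The fingers hang well clear of it.

Run:
```python
from h import *
im=dict(np.load("w1.npz"));T=np.eye(4);T[:3,:3]=R.from_rotvec(im["rot"]).as_matrix();T[:3,3]=im["pos"];T=T@im["tool_from_camera"]
P=cloud(im,T).reshape(-1,3);P=P[P[:,2]<.1]
near=np.hypot(P[:,0]-.5205,P[:,1]-.255)<.04
D=P[near&(P[:,2]>.045)];print("dome",D.mean(0),D[:,2].max(),D[D[:,2]>.063].mean(0))
F=P[near&(P[:,2]>.0135)&(P[:,2]<.02)][:,:2]
# tray-grid: fit circle on outer ring of foot
from scipy.optimize import least_squares
def cost(p):
    x,y,t=p;r=P[near&(P[:,2]<.02)&(P[:,2]>0)];d=r[:,:2]-[x,y]
    u=d@[np.cos(t),np.sin(t)];v=d@[-np.sin(t),np.cos(t)];rr=np.hypot(u,v)
    ins=(rr<.028)&~((u>.0145)&(abs(v)<.008))
    return np.mean(ins!=(r[:,2]>.0107))
import itertools
best=min((cost((x,y,np.radians(t))),x,y,t) for x,y,t in itertools.product(np.arange(.516,.526,.001),np.arange(.25,.26,.001),range(70,125,3)))
best=min((cost((best[1]+a,best[2]+b,np.radians(best[3]+c))),best[1]+a,best[2]+b,best[3]+c) for a,b,c in itertools.product(np.arange(-1,1.1,.25)*.001,np.arange(-1,1.1,.25)*.001,range(-6,7)))
print(best)
for q in["holder"]:pass
```

```text
dome [0.51812444 0.25619464 0.06151617] 0.06825996356003877 [0.51979052 0.25550674 0.06526133]
(np.float64(0.025447316103379723), np.float64(0.52075), np.float64(0.25475000000000003), 100)
```

Run:
```python
from h import *
plan([.5207,.2547,.13],np.radians(10))
```

```text
pos [0.5091 0.2566 0.2336] yaw(deg) 64.56 j [-0.67  0.15  0.18  1.66 -0.03  1.33  0.64] t 2.45
slide [-0.0456  0.0128  0.4142] ang [ 0.    -0.002  1.819]
```

```bash
python3 -m inch '[{"slide":[-0.0456,0.0128,0.2],"angular":[0,0,0.3],"claw":0.2},{"slide":[-0.0456,0.0128,0.4],"angular":[0,0,0.58],"claw":0.2},{"slide":[-0.0456,0.0128,0.4],"angular":[0,0,0.85],"claw":0.2},{"slide":[-0.0456,0.0128,0.4],"angular":[0,0,0.95],"claw":0.2}]'; python3 -m inch '[{"slide":[0,0,0],"angular":[0,0,0.28],"claw":0.2},{"slide":[0,0,0],"angular":[0,0,0.56],"claw":0.2},{"slide":[0,0,0],"angular":[0,0,0.87],"claw":0.2},{"slide":[0,0,0],"angular":[0,0,0.87],"claw":0.2},{"slide":[0,0,0],"angular":[0,0,0.87],"claw":0.2}]'
python3 - <<'E'
from h import *
plan([.5207,.2547,.042],np.radians(10))
E
```

```text
time: 2.85
position: [0.5188, 0.2548, 0.131]
tool_rot: [-1.426, -2.796, 0.006]
ft_force: [-0.5, 0.4, 0.1]
grip_width: 0.602
grip_force: 0.0
time: 3.35
position: [0.5207, 0.2547, 0.1335]
tool_rot: [-2.015, -2.41, -0.0]
ft_force: [0.2, -0.1, -0.0]
grip_width: 0.604
grip_force: 0.0
pos [0.5207 0.2547 0.1335] yaw(deg) 10.19 j [-0.74  0.24  0.28  1.76 -0.07  1.14 -0.26] t 3.35
slide [-2.000e-04  1.000e-04  3.661e-01] ang [-0.    -0.001  0.006]
```

Centred over the die; go down, then grip.

```bash
python3 -m inch '[{"slide":[0,0,0.15],"angular":[0,0,0],"claw":0.2},{"slide":[0,0,0.28],"angular":[0,0,0],"claw":0.2},{"slide":[0,0,0.34],"angular":[0,0,0],"claw":0.2},{"slide":[0,0,0.366],"angular":[0,0,0],"claw":0.2},{"slide":[0,0,0.366],"angular":[0,0,0],"claw":0.2}]' 30; python3 -m inch '[{"slide":[0,0,0],"angular":[0,0,0],"claw":-0.3},{"slide":[0,0,0],"angular":[0,0,0],"claw":-0.6},{"slide":[0,0,0],"angular":[0,0,0],"claw":-0.6},{"slide":[0,0,0],"angular":[0,0,0],"claw":-0.6},{"slide":[0,0,0],"angular":[0,0,0],"claw":-0.6}]' 30
```

```text
time: 3.85
position: [0.5214, 0.2533, 0.0419]
tool_rot: [-2.021, -2.405, 0.001]
ft_force: [-0.2, -0.0, -0.5]
grip_width: 0.601
grip_force: 0.0
time: 4.35
position: [0.522, 0.2533, 0.0427]
tool_rot: [2.022, 2.404, 0.002]
ft_force: [-0.2, 0.2, 2.1]
grip_width: 0.286
grip_force: 30.0
```

```bash
python3 -m inch '[{"slide":[0,0,-0.1],"angular":[0,0,0],"claw":-0.6},{"slide":[0,0,-0.25],"angular":[0,0,0],"claw":-0.6},{"slide":[0,0,-0.4],"angular":[0,0,0],"claw":-0.6},{"slide":[0,0,-0.44],"angular":[0,0,0],"claw":-0.6},{"slide":[0,0,-0.44],"angular":[0,0,0],"claw":-0.6}]'
python3 - <<'E'
from h import *
s=ctrl.get_state();plan([.5405,-.1492,.15],np.radians(75.4));print(s["grip_width"],s["ft_force"])
E
```

```text
time: 4.85
position: [0.522, 0.2534, 0.1528]
tool_rot: [2.022, 2.404, 0.003]
ft_force: [-0.3, -0.1, -4.6]
grip_width: 0.29
grip_force: 30.0
pos [0.522  0.2534 0.1528] yaw(deg) 9.86 j [-0.75  0.23  0.28  1.75 -0.07  1.18 -0.27] t 4.85
slide [-1.5993 -0.2031  0.0091] ang [ 5.000e-03  1.000e-03 -2.185e+00]
0.2895324119330113 [-0.26693638 -0.13434386 -4.55526902]
```

```bash
python3 -m inch '[{"slide":[-0.1,-0.013,0],"angular":[0,0,-0.15],"claw":-0.6},{"slide":[-0.25,-0.032,0],"angular":[0,0,-0.35],"claw":-0.6},{"slide":[-0.4,-0.05,0],"angular":[0,0,-0.55],"claw":-0.6},{"slide":[-0.55,-0.07,0],"angular":[0,0,-0.75],"claw":-0.6},{"slide":[-0.7,-0.09,0],"angular":[0,0,-0.95],"claw":-0.6},{"slide":[-0.8,-0.1,0],"angular":[0,0,-1],"claw":-0.6},{"slide":[-0.85,-0.11,0],"angular":[0,0,-1],"claw":-0.6},{"slide":[-0.85,-0.11,0],"angular":[0,0,-1],"claw":-0.6}]'
python3 - <<'E'
from h import *
plan([.5405,-.1492,.15],np.radians(75.4))
E
```

```text
time: 5.65
position: [0.5295, 0.037, 0.15]
tool_rot: [-1.336, -2.84, 0.004]
ft_force: [-0.2, -0.4, -3.8]
grip_width: 0.288
grip_force: 30.0
pos [0.5295 0.037  0.15  ] yaw(deg) 39.62 j [-0.48  0.13  0.38  1.86 -0.05  1.16  0.62] t 5.65
slide [-0.6018 -0.441   0.0009] ang [-0.006 -0.004 -1.193]
```

```bash
python3 -m inch '[{"slide":[-0.1,-0.07,0],"angular":[0,0,-0.15],"claw":-0.6},{"slide":[-0.22,-0.16,0],"angular":[0,0,-0.35],"claw":-0.6},{"slide":[-0.35,-0.25,0],"angular":[0,0,-0.55],"claw":-0.6},{"slide":[-0.48,-0.35,0],"angular":[0,0,-0.8],"claw":-0.6},{"slide":[-0.57,-0.42,0],"angular":[0,0,-1],"claw":-0.6},{"slide":[-0.6018,-0.441,0],"angular":[0,0,-1],"claw":-0.6},{"slide":[-0.6018,-0.441,0],"angular":[0,0,-1],"claw":-0.6},{"slide":[-0.6018,-0.441,0],"angular":[0,0,-1],"claw":-0.6}]'; python3 -m inch '[{"slide":[0,0,0],"angular":[0,0,-0.193],"claw":-0.6},{"slide":[0,0,0],"angular":[0,0,-0.193],"claw":-0.6},{"slide":[0,0,0],"angular":[0,0,-0.193],"claw":-0.6},{"slide":[0,0,0],"angular":[0,0,-0.193],"claw":-0.6}]'
cat >> h.py <<'E'
def wrist(n):
    s=ctrl.get_state();im=ctrl.get_image("wrist");np.savez(n+".npz",pos=s["position"],rot=s["tool_rot"],**im);save(im,n+".png",s=1.4)
    T=np.eye(4);T[:3,:3]=R.from_rotvec(s["tool_rot"]).as_matrix();T[:3,3]=s["position"]
    return s,im,cloud(im,T@im["tool_from_camera"])
E
python3 - <<'E'
from h import *
s,im,P=wrist("w2");plan([.5405,-.1492,.15],np.radians(75.4))
Q=P.reshape(-1,3)
m=(np.hypot(Q[:,0]-.5,Q[:,1]+.14)<.12)&(Q[:,2]>.011)&(Q[:,2]<.03);print(cv2.minAreaRect(Q[m][:,:2].astype(np.float32)))
im=ctrl.get_image("side");np.savez("side2.npz",**im);save(im,"side2.png",(280,120,480,270),4)
E
```

```text
time: 6.45
position: [0.5429, -0.144, 0.1513]
tool_rot: [-0.546, -3.092, -0.003]
ft_force: [0.7, 1.2, -4.0]
grip_width: 0.286
grip_force: 30.0
time: 6.85
position: [0.5428, -0.1459, 0.152]
tool_rot: [-0.393, -3.117, -0.001]
ft_force: [0.3, -0.4, -3.4]
grip_width: 0.287
grip_force: 30.0
pos [ 0.5427 -0.1463  0.152 ] yaw(deg) 75.63 j [-0.2   0.2   0.47  1.79 -0.1   1.17  1.62] t 6.9
slide [ 0.0058 -0.0134  0.0082] ang [0.001 0.    0.008]
((0.5039952993392944, -0.14134153723716736), (0.10032609850168228, 0.17449481785297394), 75.29987335205078)
```

View pics/w2.png

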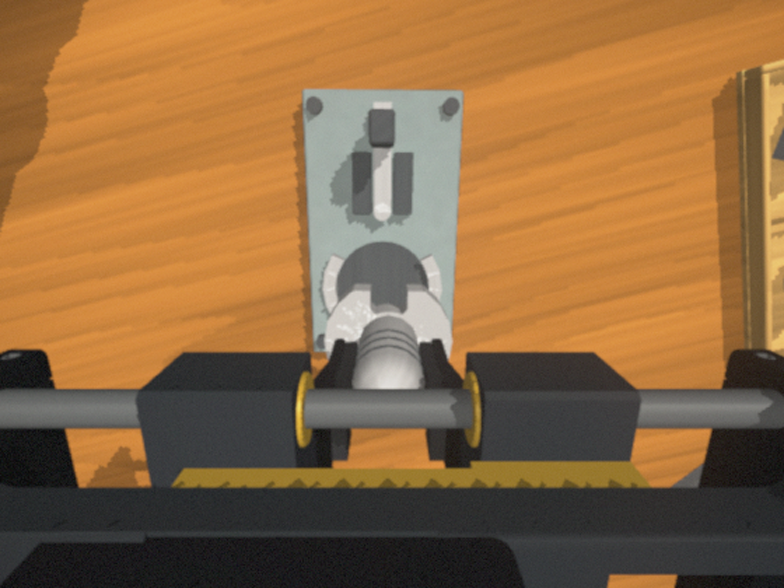

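The wrist view shows the die held upright with its notch (~(388,290)) facing the key (tip at (383,215)), and the key drawn back. I'll measure the held foot now.

Run:
```python
from h import *
import itertools
im=dict(np.load("w2.npz"));Pc=cloud(im,np.eye(4)).reshape(-1,3);t=im["tool_from_camera"];Q=Pc@t[:3,:3].T+t[:3,3]
# foot top in tool frame
m=(np.hypot(Q[:,0],Q[:,1])<.04)&(Q[:,2]>.015)&(Q[:,2]<.04)&(Q[:,0]>.0)
h,e=np.histogram(Q[m][:,2],25,(.015,.04));print(h);zt=np.median(Q[m&(Q[:,2]>.022)&(Q[:,2]<.03)][:,2]);print("foot top z tool",zt)
F=Q[m&(abs(Q[:,2]-zt)<.0025)]
# plane tilt
A=np.c_[F[:,:2],np.ones(len(F))];print("plane",np.linalg.lstsq(A,F[:,2],rcond=None)[0],len(F))
# image-space fit: project model of foot top plane: intersect rays with plane z=zt
d=Pc/np.abs(Pc[:,2:]+1e-9);dirs=(d@t[:3,:3].T);o=t[:3,3];k=(zt-o[2])/dirs[:,2];X=o+dirs*k[:,None]
reg=(X[:,0]>.012)&(np.hypot(X[:,0],X[:,1])<.04)&(Pc[:,2]<0)
lab=abs(Q[reg][:,2]-zt)<.004;x=X[reg][:,:2]
def cost(a,b,c):
    r=x-[a,b];u=r@[np.cos(c),np.sin(c)];v=r@[-np.sin(c),np.cos(c)]
    return np.mean(((np.hypot(u,v)<.028)&~((u>.0145)&(abs(v)<.008)))!=lab)
R_=np.arange
print(min((cost(a,b,np.radians(c)),a,b,c) for a,b,c in itertools.product(R_(-.004,.0045,.0005),R_(-.003,.0031,.0005),range(-12,13))))
# nest: points at holder, plate top and ring heights in world
M=R.from_rotvec(im["rot"]).as_matrix();W=Q@M.T+im["pos"];
ex=np.array([.9673,-.2538]);ey=np.array([.2538,.9673])
hx=(W[:,:2]-[.5403,-.1505])@ex;hy=(W[:,:2]-[.5403,-.1505])@ey
n=(np.hypot(hx,hy)<.048)&(W[:,2]>.0195)&(W[:,2]<.026)&(hx>-.035);print("ring",n.sum(),[hy[n].min(),hy[n].max(),np.hypot(hx[n],hy[n]).mean()],W[n][:,2].mean())
n2=(abs(hx+.07)<.08)&(abs(hy)<.02)&(W[:,2]>.05)&(W[:,2]<.07);print("knob",hx[n2].mean(),hy[n2].mean(),W[n2][:,2].mean())
n3=(abs(hy)<.045)&(abs(hx+.06)<.06)&(W[:,2]>.01)&(W[:,2]<.018);print("plate z",np.median(W[n3][:,2]))
n4=(abs(hy)<.012)&(abs(hx+.045)<.02)&(W[:,2]>.0235)&(W[:,2]<.03);print("key bar y",hy[n4].mean(),"tip",hx[n4].max())
```

```text
[  20   31   20   22   20   25   21   19   21   57  597 1065  280   42
   27   36   36   29   29   37   38   32   14   15    1]
foot top z tool 0.026298403078400506
plane [0.00969074 0.00056211 0.0261724 ] 2035
(np.float64(0.053475935828877004), np.float64(0.004), np.float64(-0.0015), 1)
ring 607 [np.float64(-0.04057620773454863), np.float64(0.03951685260284547), np.float64(0.03614962403318333)] 0.02143401159978114
knob -0.09845225080600803 -0.0001684681034189368 0.059162242170961964
plate z 0.01552370893598859
key bar y 0.0003796736501767334 tip -0.04601807755051508<stdin>:11: RuntimeWarning: divide by zero encountered in divide
<stdin>:11: RuntimeWarning: invalid value encountered in multiply
```

```bash
python3 - <<'E' 2>/dev/null
from h import *
import itertools
im=dict(np.load("w2.npz"));Pc=cloud(im,np.eye(4)).reshape(-1,3);t=im["tool_from_camera"];Q=Pc@t[:3,:3].T+t[:3,3];zt=.0263
d=Pc/np.abs(Pc[:,2:]+1e-9);dirs=(d@t[:3,:3].T);o=t[:3,3];X=o+dirs*((zt-o[2])/dirs[:,2])[:,None]
reg=(X[:,0]>.0)&(np.hypot(X[:,0],X[:,1])<.045)&(Pc[:,2]<0)&(Q[:,2]>zt-.003)
lab=Q[reg][:,2]<zt+.003;x=X[reg][:,:2]
def cost(a,b,c):
    r=x-[a,b];u=r@[np.cos(c),np.sin(c)];v=r@[-np.sin(c),np.cos(c)]
    return np.mean(((np.hypot(u,v)<.028)&~((u>.0145)&(abs(v)<.008)))!=lab)
R_=np.arange
print(sorted((cost(a,b,np.radians(c)),a,b,c) for a,b,c in itertools.product(R_(-.002,.009,.0005),R_(-.003,.0031,.0005),range(-8,9,2)))[:4])
E
```

```text
[(np.float64(0.015629400168966488), np.float64(0.0045000000000000005), np.float64(-0.0015), 0), (np.float64(0.01661503801745987), np.float64(0.0045000000000000005), np.float64(-0.0015), 2), (np.float64(0.017178259645170373), np.float64(0.0045000000000000005), np.float64(-0.001), 0), (np.float64(0.018163897493663757), np.float64(0.004), np.float64(-0.0015), 0)]
```

Run:
```python
from h import *
plan([.5437,-.1512,.063],np.radians(75.3))
```

```text
pos [ 0.5427 -0.1466  0.152 ] yaw(deg) 75.63 j [-0.2   0.2   0.47  1.79 -0.1   1.17  1.62] t 6.95
slide [-0.0086 -0.0167  0.3561] ang [ 0.    -0.     0.011]
```

```bash
python3 -m inch '[{"slide":[-0.0086,-0.0167,0.1],"angular":[0,0,0.01],"claw":-0.6},{"slide":[-0.0086,-0.0167,0.2],"angular":[0,0,0.01],"claw":-0.6},{"slide":[-0.0086,-0.0167,0.28],"angular":[0,0,0.01],"claw":-0.6},{"slide":[-0.0086,-0.0167,0.33],"angular":[0,0,0.01],"claw":-0.6},{"slide":[-0.0086,-0.0167,0.352],"angular":[0,0,0.01],"claw":-0.6},{"slide":[-0.0086,-0.0167,0.352],"angular":[0,0,0.01],"claw":-0.6},{"slide":[-0.0086,-0.0167,0.352],"angular":[0,0,0.01],"claw":-0.6}]'
cat > fit.py <<'E'
from h import *
import itertools,sys
s,im,P=wrist(sys.argv[1]);plan([.5437,-.1512,.055],np.radians(75.3))
Pc=cloud(im,np.eye(4)).reshape(-1,3);t=im["tool_from_camera"];Q=Pc@t[:3,:3].T+t[:3,3]
m=(np.hypot(Q[:,0],Q[:,1])<.04)&(Q[:,2]>.022)&(Q[:,2]<.03)&(Q[:,0]>0);zt=np.median(Q[m][:,2])
d=Pc/np.abs(Pc[:,2:]+1e-9);dirs=(d@t[:3,:3].T);o=t[:3,3];X=o+dirs*((zt-o[2])/dirs[:,2])[:,None]
reg=(X[:,0]>.0)&(np.hypot(X[:,0],X[:,1])<.045)&(Pc[:,2]<0)&(Q[:,2]>zt-.003)
lab=Q[reg][:,2]<zt+.004;x=X[reg][:,:2]
def cost(a,b,c):
    r=x-[a,b];u=r@[np.cos(c),np.sin(c)];v=r@[-np.sin(c),np.cos(c)]
    return np.mean(((np.hypot(u,v)<.028)&~((u>.0145)&(abs(v)<.008)))!=lab)
A=np.arange
print("foot zt",zt,min((cost(a,b,np.radians(c)),a,b,c) for a,b,c in itertools.product(A(-.002,.009,.0005),A(-.003,.0031,.0005),range(-8,9,2))))
M=R.from_rotvec(s["tool_rot"]).as_matrix()
tp=lambda p:(M.T@(np.array(p)-s["position"]))
Wz=Q@M.T+s["position"]
# plate (visible edges) in tool frame: top face at tool z = pos z-.016
pl=(abs(Wz[:,2]-.016)<.004)&(np.hypot(Q[:,0]-.04,Q[:,1])<.14)
q=Q[pl];print("plate y edges per x-bin, far x edge:",[(b,np.percentile(q[abs(q[:,0]-b)<.005][:,1],[.5,99.5]).round(4)) for b in(.05,.07,.09,.11)],np.percentile(q[abs(q[:,1])<.04][:,0],99.5).round(4))
print("nest expected in tool",tp([.5403,-.1505,.016]))
n=(Wz[:,2]>.0195)&(Wz[:,2]<.025)&(Q[:,0]<.03)&(abs(Q[:,1])<.05)&(abs(Q[:,1])>.026);print("ring",n.sum(),np.percentile(Q[n][:,1],[1,99]))
kb=(abs(Q[:,1])<.02)&(Wz[:,2]>.05)&(Wz[:,2]<.066)&(Q[:,0]>.06);print("knob",Q[kb].mean(0),kb.sum())
E
python3 fit.py w3 2>/dev/null
```

```text
time: 7.65
position: [0.5445, -0.1519, 0.065]
tool_rot: [0.401, 3.114, 0.0]
ft_force: [0.1, -0.4, -5.1]
grip_width: 0.294
grip_force: 30.0
pos [ 0.5447 -0.1519  0.0653] yaw(deg) 75.35 j [-0.17  0.3   0.46  1.87 -0.16  1.    1.67] t 7.7
slide [0.0045 0.0018 0.041 ] ang [0.001 0.004 0.002]
foot zt 0.02628330604676339 (np.float64(0.016312754886795105), np.float64(0.0045000000000000005), np.float64(-0.0015), 0)
plate y edges per x-bin, far x edge: [(0.05, array([-0.0491,  0.0491])), (0.07, array([-0.0494,  0.0495])), (0.09, array([-0.0493,  0.0495])), (0.11, array([-0.0491,  0.0492]))] 0.1286
nest expected in tool [0.00449755 0.00027209 0.04902257]
ring 1466 [-0.03945727  0.03933121]
knob [0.10277965 0.00016099 0.00587235] 1267
```

View pics/w3.png

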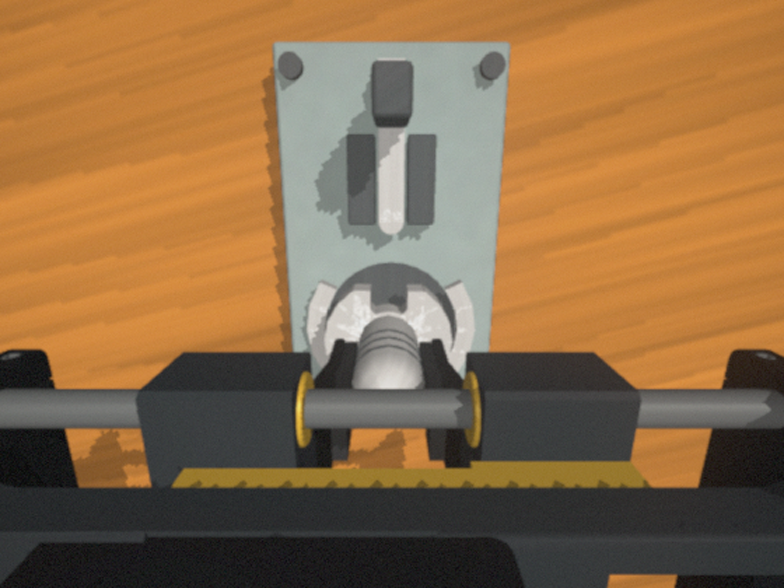

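The foot is centred over the nest to within about 1 mm, and the notch (389,290) faces the key (391,225). I'll lower it slowly.

```bash
python3 -m inch '[{"slide":[0,0.003,0.01],"angular":[0,0,0],"claw":-0.6},{"slide":[0,0.003,0.02],"angular":[0,0,0],"claw":-0.6},{"slide":[0,0.003,0.028],"angular":[0,0,0],"claw":-0.6},{"slide":[0,0.003,0.034],"angular":[0,0,0],"claw":-0.6},{"slide":[0,0.003,0.034],"angular":[0,0,0],"claw":-0.6},{"slide":[0,0.003,0.034],"angular":[0,0,0],"claw":-0.6}]' 30
```

```text
time: 8.3
position: [0.5438, -0.151, 0.0555]
tool_rot: [-0.401, -3.116, -0.0]
ft_force: [0.2, 1.1, -5.3]
grip_width: 0.292
grip_force: 30.0
```

```bash
python3 -m inch '[{"slide":[0,0,0.004],"angular":[0,0,0],"claw":-0.6},{"slide":[0,0,0.004],"angular":[0,0,0],"claw":-0.6},{"slide":[0,0,0.004],"angular":[0,0,0],"claw":-0.6}]'
```

```text
time: 8.6
position: [0.5439, -0.151, 0.0546]
tool_rot: [0.401, 3.116, 0.0]
ft_force: [0.3, 0.4, -5.7]
grip_width: 0.289
grip_force: 30.0
```

```bash
python3 -m inch '[{"slide":[0,0,0.004],"angular":[0,0,0],"claw":-0.6},{"slide":[0,0,0.004],"angular":[0,0,0],"claw":-0.6},{"slide":[0,0,0.004],"angular":[0,0,0],"claw":-0.6}]'
```

```text
time: 8.9
position: [0.544, -0.1511, 0.0538]
tool_rot: [0.401, 3.115, 0.0]
ft_force: [0.5, -0.7, -2.1]
grip_width: 0.289
grip_force: 30.0
```

```bash
python3 -m inch '[{"slide":[0,0,0.003],"angular":[0,0,0],"claw":-0.6},{"slide":[0,0,0.003],"angular":[0,0,0],"claw":-0.6},{"slide":[0,0,0.003],"angular":[0,0,0],"claw":-0.6}]'
```

```text
time: 9.2
position: [0.544, -0.1511, 0.0537]
tool_rot: [0.401, 3.116, 0.001]
ft_force: [-3.5, 1.3, 5.5]
grip_width: 0.287
grip_force: 30.0
```

Floor contact at the height I predicted; release.

```bash
python3 -m inch '[{"slide":[0,0,-0.002],"angular":[0,0,0],"claw":-0.3},{"slide":[0,0,-0.002],"angular":[0,0,0],"claw":0.1},{"slide":[0,0,-0.002],"angular":[0,0,0],"claw":0.1},{"slide":[0,0,-0.002],"angular":[0,0,0],"claw":0.1}]'; python3 -m inch '[{"slide":[0,0,-0.1],"angular":[0,0,0],"claw":0.1},{"slide":[0,0,-0.25],"angular":[0,0,0],"claw":0.1},{"slide":[0,0,-0.4],"angular":[0,0,0],"claw":0.1},{"slide":[0,0,-0.4],"angular":[0,0,0],"claw":0.1},{"slide":[0,0,-0.4],"angular":[0,0,0],"claw":0.1}]'
python3 - <<'E'
from h import *
s,im,P=wrist("w4");t=im["tool_from_camera"]
ex=np.array([.9673,-.2538]);ey=np.array([.2538,.9673]);W=P.reshape(-1,3)
hx=(W[:,:2]-[.5403,-.1505])@ex;hy=(W[:,:2]-[.5403,-.1505])@ey
f=(np.hypot(hx,hy)<.04)&(abs(W[:,2]-.028)<.003);print("foot top z",np.median(W[f][:,2]),np.percentile(hx[f],[1,99]),np.percentile(hy[f],[1,99]))
A=np.c_[W[f][:,:2],np.ones(f.sum())];print("tilt",np.linalg.lstsq(A,W[f][:,2],rcond=None)[0][:2])
k=(abs(hy)<.02)&(hx<-.06)&(W[:,2]>.057)&(W[:,2]<.066);print("knob",hx[k].mean(),hy[k].mean(),W[k][:,:2].mean(0))
im=ctrl.get_image("side");save(im,"side4.png",(290,150,450,270),5)
E
```

```text
time: 9.6
position: [0.5441, -0.151, 0.0533]
tool_rot: [0.4, 3.116, -0.0]
ft_force: [-0.4, -0.1, -0.8]
grip_width: 0.514
grip_force: 0.0
time: 10.1
position: [0.5445, -0.1511, 0.1542]
tool_rot: [0.4, 3.114, 0.001]
ft_force: [0.7, -0.5, -0.1]
grip_width: 0.55
grip_force: 0.0
foot top z 0.027454385897567324 [-0.02353277  0.02640933] [-0.0281221   0.02594734]
tilt [-4.08190208e-05  6.23186526e-04]
knob -0.09839772494076975 -0.000361297601557946 [ 0.44503616 -0.1258782 ]
```

View pics/w4.png

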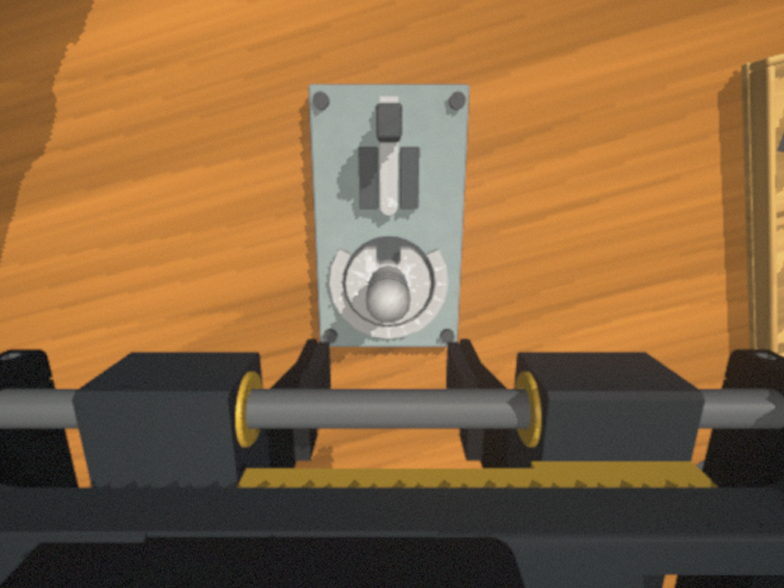

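View pics/side4.png

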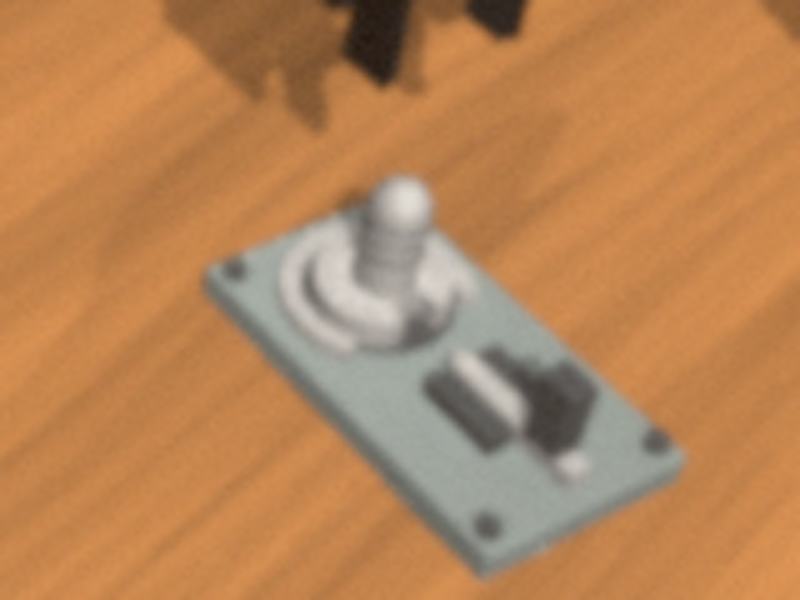

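Both views show the die seated upright in the nest, notch facing the key (w4 (388,250), key tip (389,212)). Next I'll pinch the knob.

Run:
```python
from h import *
im=dict(np.load("w4.npz"));T=np.eye(4);T[:3,:3]=R.from_rotvec(im["rot"]).as_matrix();T[:3,3]=im["pos"];W=cloud(im,T@im["tool_from_camera"]).reshape(-1,3)
ex=np.array([.9673,-.2538]);ey=np.array([.2538,.9673])
hx=(W[:,:2]-[.5403,-.1505])@ex;hy=(W[:,:2]-[.5403,-.1505])@ey
g=(abs(abs(hy)-.014)<.003)&(abs(hx+.065)<.015);print("guide z",np.percentile(W[g][:,2],[5,50,98]))
plan([.4455,-.1257,.11],np.radians(75.3))
```

```text
guide z [0.02331877 0.02452728 0.02609801]
pos [ 0.5431 -0.1507  0.1522] yaw(deg) 75.36 j [-0.2   0.2   0.48  1.79 -0.1   1.17  1.62] t 10.2
slide [ 0.4029 -0.002   0.1694] ang [-0.    -0.003  0.002]
```

```bash
python3 -m inch '[{"slide":[0.12,0,0],"angular":[0,0,0],"claw":0.1},{"slide":[0.28,0,0],"angular":[0,0,0],"claw":0.1},{"slide":[0.38,0,0.08],"angular":[0,0,0],"claw":0.1},{"slide":[0.403,-0.002,0.169],"angular":[0,0,0],"claw":0.1},{"slide":[0.403,-0.002,0.169],"angular":[0,0,0],"claw":0.1},{"slide":[0.403,-0.002,0.169],"angular":[0,0,0],"claw":0.1}]'
python3 - <<'E'
from h import *
plan([.4455,-.1257,.044],np.radians(75.3))
E
```

```text
time: 10.8
position: [0.446, -0.126, 0.1106]
tool_rot: [-0.401, -3.115, 0.001]
ft_force: [0.4, 0.6, 1.1]
grip_width: 0.549
grip_force: 0.0
pos [ 0.446  -0.126   0.1106] yaw(deg) 75.34 j [-0.24  0.02  0.47  2.06 -0.01  1.07  1.54] t 10.8
slide [0.0019 0.0009 0.2663] ang [-0.001 -0.003  0.001]
```

```bash
python3 -m inch '[{"slide":[0,0,0.1],"angular":[0,0,0],"claw":0.1},{"slide":[0,0,0.2],"angular":[0,0,0],"claw":0.1},{"slide":[0,0,0.25],"angular":[0,0,0],"claw":0.1},{"slide":[0,0,0.266],"angular":[0,0,0],"claw":0.1},{"slide":[0,0,0.266],"angular":[0,0,0],"claw":0.1}]' 15; python3 -m inch '[{"slide":[0,0,0],"angular":[0,0,0],"claw":-0.4},{"slide":[0,0,0],"angular":[0,0,0],"claw":-0.8},{"slide":[0,0,0],"angular":[0,0,0],"claw":-0.8},{"slide":[0,0,0],"angular":[0,0,0],"claw":-0.8},{"slide":[0,0,0],"angular":[0,0,0],"claw":-0.8},{"slide":[0,0,0],"angular":[0,0,0],"claw":-0.8}]' 15
```

```text
time: 11.3
position: [0.4467, -0.1262, 0.0447]
tool_rot: [-0.401, -3.116, 0.001]
ft_force: [-0.3, -1.1, -0.5]
grip_width: 0.55
grip_force: 0.0
time: 11.9
position: [0.4466, -0.1251, 0.0448]
tool_rot: [0.4, 3.115, 0.002]
ft_force: [-0.3, 3.1, 1.3]
grip_width: 0.157
grip_force: 15.0
```

```bash
python3 -m inch '[{"slide":[-0.016,0,0],"angular":[0,0,0],"claw":-0.8},{"slide":[-0.032,0,0],"angular":[0,0,0],"claw":-0.8},{"slide":[-0.048,0,0],"angular":[0,0,0],"claw":-0.8},{"slide":[-0.064,0,0],"angular":[0,0,0],"claw":-0.8},{"slide":[-0.076,0,0],"angular":[0,0,0],"claw":-0.8},{"slide":[-0.076,0,0],"angular":[0,0,0],"claw":-0.8}]'
```

```text
time: 12.5
position: [0.4658, -0.1301, 0.0448]
tool_rot: [0.4, 3.115, 0.001]
ft_force: [0.6, 4.9, 4.1]
grip_width: 0.156
grip_force: 15.0
```

```bash
python3 -m inch '[{"slide":[-0.01,0,0],"angular":[0,0,0],"claw":-0.8},{"slide":[-0.02,0,0],"angular":[0,0,0],"claw":-0.8},{"slide":[-0.028,0,0],"angular":[0,0,0],"claw":-0.8},{"slide":[-0.028,0,0],"angular":[0,0,0],"claw":-0.8}]'
```

```text
time: 12.9
position: [0.4722, -0.1318, 0.0448]
tool_rot: [0.4, 3.115, 0.002]
ft_force: [-0.2, 4.3, 5.0]
grip_width: 0.159
grip_force: 15.0
```

```bash
python3 -m inch '[{"slide":[-0.006,0,0],"angular":[0,0,0],"claw":-0.8},{"slide":[-0.012,0,0],"angular":[0,0,0],"claw":-0.8},{"slide":[-0.016,0,0],"angular":[0,0,0],"claw":-0.8},{"slide":[-0.016,0,0],"angular":[0,0,0],"claw":-0.8}]'
```

```text
time: 13.3
position: [0.4758, -0.1327, 0.0448]
tool_rot: [0.4, 3.116, 0.002]
ft_force: [0.5, 5.9, 4.4]
grip_width: 0.164
grip_force: 15.0
```

```bash
python3 -m inch '[{"slide":[-0.004,0,0],"angular":[0,0,0],"claw":-0.8},{"slide":[-0.006,0,0],"angular":[0,0,0],"claw":-0.8},{"slide":[-0.006,0,0],"angular":[0,0,0],"claw":-0.8}]'
```

```text
time: 13.6
position: [0.4767, -0.133, 0.0448]
tool_rot: [-0.4, -3.115, -0.002]
ft_force: [-2.8, 5.0, 6.3]
grip_width: 0.161
grip_force: 15.0
```

```bash
python3 -m inch '[{"slide":[-0.004,0,0],"angular":[0,0,0],"claw":-0.8},{"slide":[-0.004,0,0],"angular":[0,0,0],"claw":-0.8}]'
```

```text
time: 13.8
position: [0.4768, -0.133, 0.0447]
tool_rot: [-0.399, -3.113, -0.003]
ft_force: [-5.2, 6.5, 8.5]
grip_width: 0.159
grip_force: 15.0
```

At the end stop with a gentle force; release, rise and check.

```bash
python3 -m inch '[{"slide":[0.003,0,0],"angular":[0,0,0],"claw":-0.6},{"slide":[0.003,0,0],"angular":[0,0,0],"claw":0},{"slide":[0.003,0,0],"angular":[0,0,0],"claw":0.1},{"slide":[0.003,0,0],"angular":[0,0,0],"claw":0.1},{"slide":[0.003,0,0],"angular":[0,0,0],"claw":0.1}]'; python3 -m inch '[{"slide":[0,0,-0.1],"angular":[0,0,0],"claw":0.1},{"slide":[0,0,-0.25],"angular":[0,0,0],"claw":0.1},{"slide":[0,0,-0.42],"angular":[0,0,0],"claw":0.1},{"slide":[-0.1,0,-0.42],"angular":[0,0,0],"claw":0.1},{"slide":[-0.25,0,-0.42],"angular":[0,0,0],"claw":0.1},{"slide":[-0.25,0,-0.42],"angular":[0,0,0],"claw":0.1}]'
python3 - <<'E'
from h import *
s,im,P=wrist("w5")
ex=np.array([.9673,-.2538]);ey=np.array([.2538,.9673]);W=P.reshape(-1,3)
hx=(W[:,:2]-[.5403,-.1505])@ex;hy=(W[:,:2]-[.5403,-.1505])@ey
f=(np.hypot(hx,hy)<.04)&(abs(W[:,2]-.028)<.003);print("foot top z",np.median(W[f][:,2]),np.percentile(hx[f],[1,99]),np.percentile(hy[f],[1,99]))
A=np.c_[W[f][:,:2],np.ones(f.sum())];print("tilt",np.linalg.lstsq(A,W[f][:,2],rcond=None)[0][:2])
k=(abs(hy)<.02)&(hx<-.05)&(W[:,2]>.057)&(W[:,2]<.066);print("knob",hx[k].mean(),hy[k].mean())
E
```

```text
time: 14.3
position: [0.4769, -0.1345, 0.0444]
tool_rot: [0.401, 3.116, -0.001]
ft_force: [0.2, 0.1, 0.6]
grip_width: 0.477
grip_force: 0.0
time: 14.9
position: [0.541, -0.1506, 0.1495]
tool_rot: [0.399, 3.114, -0.003]
ft_force: [0.0, 0.3, 0.1]
grip_width: 0.549
grip_force: 0.0
foot top z 0.027373793823886383 [-0.03868739  0.02505808] [-0.02779032  0.02585721]
tilt [ 0.02474534 -0.00557543]
knob -0.06763893044824984 -0.0004712790841600821
```

View pics/w5.png

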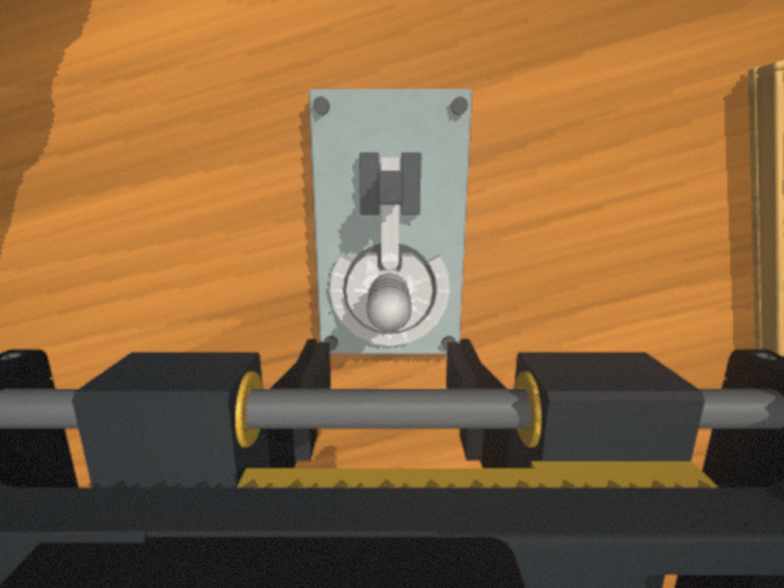

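The key sits in the notch at (390,262), the knob is 67.6 mm from the nest's centre (home is 68 mm), and the die is upright and centred. Handing in.

```bash
python3 -c "
from bench import ctrl
print(ctrl.close_job())"
```

```text
the job is handed in; nothing more can be done
None
```

The notched die stands upright in the nest with its notch facing the key, the key is pushed home to its stop and released, and the job was handed in at about 15 s (no verdict was returned).

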